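# Screw the specimen jar's lid snug and stand the jar in the tray

## Task

Screw the yellow lid of the square specimen jar down while the jar sits in its blue holder, until it is snug on its rubber seal, but do not overtighten it. Then lift the closed jar out and set it down upright and gently on the blue square in the white tray, let go, and leave everything else on the bench where it is.

Things in the scene. Friction and masses are not known exactly. Their poses are not given: they have to be found in the camera images.
- jar: Loose translucent whitish square jar, about 0.36 kg with its lid: body 58 x 58 mm, 62 mm tall, then a round neck 48 mm across (52 mm at its foot) with the lid. Origin: centre of its underside, z up, x and y across its flat sides. It starts standing in the holder's pocket, which keeps it from turning (2 mm play each side, so it gives a few degrees first).
- lid: Yellow ribbed screw lid on the jar's neck, 60 mm diameter, 20 mm tall, red radial mark on top. Origin: its centre, 10 mm below its top, about 91 to 94 mm above the jar's underside; z up. Below its edge some 18 mm of bare neck is free for fingertips. It starts loose and closes clockwise seen from above, sinking 6 mm per turn; it has 0.9 to 2.4 rad to go to its seal, which its heading does not tell.
- lid_top (a point): Centre of the lid's top face, 10 mm above the lid's origin. The lid runs at 0.05 N m; at the seal the torque jumps to about 0.3 N m and climbs to 0.6 over 0.38 rad more (held still, about 0.2 to 0.5 is felt). Snug: from 0.1 rad into the seal to the end of that climb. Beyond, at 1 N m, the thread gives way: overtightened. The lid stays where left, but loosens easily (0.05 N m) if turned back.
- seal_mark: A point on the hidden rubber seal under the lid, on the jar's axis, 85.0 mm above the jar's underside while the seal is free. It sinks 2 mm per rad of turning into the seal (0.76 mm at the end of the climb): finer than a pose reading can tell. Its x and y axes do not follow the lid.
- thread_mark: A point on the jar's hidden plastic thread, on the axis, 85.0 mm above the jar's underside while the thread is sound. It sinks 3 mm per rad as the thread gives way.
- holder: Fixed blue plastic holder, 80 x 80 mm, 28 mm tall, with a square pocket 62 x 62 mm and 19 mm deep, floor 9 mm above the bench. Origin: centre of its underside, on the bench; x and y along its sides.
- tray: Fixed white tray, 270 (x) x 240 (y) x 30 mm tall, walls and floor 4 mm. Origin: centre of its underside.
- tray_spot (a point): Centre of the blue 80 x 80 mm square painted on the tray's floor, at floor height; axes as the tray's. Two beakers stand in the other half of the tray (+x side), their centres about 135 mm from this point in the tray's x and 60 mm to each side.
- beaker_a: Small translucent beaker, 56 mm diameter, 60 mm tall, in the tray. Origin: centre of its underside. Leave alone.
- beaker_b: The second, same beaker in the tray. Leave alone.
- dish0: Open petri dish with pink paper strips, 86 mm diameter, 14 mm tall. Leave alone.
- dish1: Same kind of petri dish. Leave alone.
- dish2: Same kind of petri dish. Leave alone.
- amber_bottle: Brown glass bottle, white cap, 68 mm diameter, 190 mm tall. Leave alone.
- vinegar_bottle: Yellowish bottle with a yellow cap and paper label, 72 mm diameter, 180 mm tall. Not the jar. Leave alone.
- blue_tumbler: Light blue tumbler, 72 mm diameter, 158 mm tall. Leave alone.
- flask: White conical flask with a red stopper, 84 mm diameter, 141 mm tall. Leave alone.
Mind the look-alikes: they are no part of the job. There is more than one size of the jar; the one meant has the size given above.

How it is judged:
By the outcome, as a careful person would: the job done as asked, in the order asked, and still so for the second after the job is handed in, with the robot touching nothing.
It also fails if it takes over 72 s, if anything falls off the work surface, if the arm or the gripper's body presses on something with over 40 N, if the wrist force passes 120 N, or if a joint passes its speed limit or range.

## Robot

A 6-joint arm with a two-finger parallel gripper is mounted at the origin on the work surface. World frame = base frame: x ahead of the robot, y to its left, z up, the work surface at z = 0. Lengths are in m, angles in degrees, forces in N, time in s.
With the tool pointing down it reaches from about 0.35 to 0.875 m from the base axis. Payload 4.2 kg.
Tool frame: the origin (TCP) lies midway between the tips of the shut fingers; the grasp point (between the pads) lies 19 mm behind it; z points along the fingers, y is the line along which they close (so a half turn about z gives the same grasp; the last joint's range is limited). The gripper opens to 87 mm and grips with 3 to 60 N. Pads are 19 mm wide; open, the fingers measure 117 mm over their backs; the gripper's body (75 mm by 190 mm) begins 51 mm behind the grasp point.
Start: joints at [-61.329, 22.042, 0.453, 0, -68.411, -14.817], TCP at [0.15, -0.607, 0.198] pointing down, gripper open.
Joint ranges: [-179.83, 179.83], [-69.29, 118.12], [-61.27, 80.66], [-181.25, 117.63], [-171.15, -9.14], [-177.46, 177.46]. Speed limits (degrees/s): [159.86, 159.86, 180, 180, 180, 180].

## Interface

Orientations are given as a 3x3 rotation matrix whose columns are the frame's x, y, z axes.
In Python, from station import sense, capture, camera_params, finish_job gives the robot as it stands.
- The arm moves only by the tool drive_tool, never from a script. Its argument "rows" is a list of rows, each an object of numbers: "tx", "ty", "tz": the shift along the tool's x, y, z in cm; "ax", "ay", "az": the turn, a rotation vector about the tool's x, y, z in rad; "claw": the finger opening in cm, from 0 to 8.7. In form: [{"tx": .., "ty": .., "tz": .., "ax": .., "ay": .., "az": .., "claw": ..}, ...]. A call has 1 to 10 rows; each row shifts and turns the commanded pose from where the row before left it, along the tool's axes as they then stand; what a row does not reach is not made up. A row lasts 1/12 s, in which the tool goes at most 41.7 mm and 7.16 degrees, less where a joint would pass 70% of its speed; a pose out of reach is approached as far as the arm can. A call with a gripper value outside its range is refused whole. The fingers move at their own pace and stop on an object; the grip force is fixed at half the most. Time passes only in rows, so rows that do not move let the fingers close. It gives the time, the measured TCP pose, the force, the opening and the grip force at its end, in the units of the state.
- sense(): the state, without advancing time (a new reading comes with each control period).
- capture(name): name is "scene" or "top" or "wrist"; returns (picture, depth): 420x560x3 uint8, red, green, blue; 420x560 float32, m along the optical axis (not along the pixel's ray), 0 where there is no reading.
- camera_params(name): a dict with "intrinsics" (3x3 intrinsics, pixels), "k1" (the pictures are not rectified: a ray, as slopes to the right and down, at radius r is drawn at 1 + k1 r^2 times it, then the intrinsics apply), "R" (3x3) and "t" (3): a world point X has camera coordinates R X + t; the wrist camera has in their place "tool_from_camera" (4x4, takes a point from camera to tool coordinates, whose origin is the TCP and whose axes are the flange's). Camera axes: x right, y down, z forward; pixel columns grow to the right and rows downward; lengths in m; the calibration is good to about 2 mm. A picture is of the moment at which its call begins: read the wrist's pose just before it. camera_params takes no time and is no camera call.
- finish_job(): hands the job in; it is judged then, once.
The state is a dict: "time_s": time; "joints": joint angles; "joint_velocities": joint speeds; "effort": joint torques, N m; "tcp_pos": TCP position; "ee_rot": TCP orientation; "wrist_force": force on the tool from outside, world axes, zero at the start; "moment": the same for the moment, N m; "gripper_width": opening from 0.0 (shut) to 1.0 (fully open); "gripper_force": force on a finger pad.
Only numpy, scipy, OpenCV 4.12 (cv2) and the standard library are available. Lean on these libraries where they do the work, as an engineer would, in place of code of your own. Each camera call takes 0.05 s, during which the arm holds its last target. There are 200 camera calls.

## Working session

There is one attempt and no reset: what is moved stays moved. The work goes in short steps, Python scripts to look and compute and a tool call to move; the robot and the scene stay as the last step left them, time stands still between calls to the robot, and variables do not carry over. Pictures are saved under pics/ and viewed, at most 10 in all, crops included, and the job is handed in when it is done.

Besides the shell and the picture viewer there is one more tool, called after "Call:" by a JSON object that holds its "api" and its "payload", one argument or row to a line. drive_tool: Moves the arm, as the interface text tells. Its arguments: {"type":"object","properties":{"rows":{"type":"array"}},"required":["rows"]}

```bash
mkdir -p pics; ls
python3 - <<'E'
from station import *
import cv2,numpy as np
s=sense();print(s)
for n in("scene","top"):
    im,d=capture(n);np.savez("%s.npz"%n,im=im,d=d);cv2.imwrite("pics/%s0.png"%n,im[:,:,::-1]);print(camera_params(n))
print(camera_params("wrist"))
E
```

```text
pics
{'time_s': 0.0, 'joints': array([-6.13295415e+01,  2.20908350e+01,  3.79224623e-01, -3.02906496e-02,
       -6.84122538e+01, -1.48165739e+01]), 'joint_velocities': array([ 0.08641561, -0.00480667, -0.00735756, -0.04855504,  0.13109292,
        0.10564061]), 'effort': array([ 1.31089550e-03, -3.90664816e+01,  1.87408018e+01,  4.22006607e+00,
        1.09297005e-02, -1.90651381e-04]), 'tcp_pos': array([ 0.14951298, -0.60616151,  0.19655174]), 'ee_rot': array([[-9.70956179e-01, -2.39256624e-01, -6.05846990e-04],
       [-2.39257379e-01,  9.70953840e-01,  2.13258804e-03],
       [ 7.80136451e-05,  2.21560290e-03, -9.99997543e-01]]), 'wrist_force': array([-0.13613205,  0.38803733, -0.01919047]), 'moment': array([ 0.07897696, -0.00061563, -0.0351689 ]), 'gripper_force': 0.0, 'gripper_width': 0.9974402528688344}
{'intrinsics': array([[379.95045236,   0.        , 282.18002056],
       [  0.        , 379.95045236, 207.17196478],
       [  0.        ,   0.        ,   1.        ]]), 'k1': -0.09660628633534254, 'R': array([[ 0.23636191,  0.9715426 ,  0.01542819],
       [ 0.71024829, -0.161
[... 381 characters left out ...]
 [-0.98156501,  0.01746573, -0.19032887],
       [ 0.19041477,  0.00337916, -0.98169792]]), 't': array([0.02827918, 0.56496959, 1.30904698])}
{'intrinsics': array([[345.44078779,   0.        , 279.43843979],
       [  0.        , 345.44078779, 208.06853379],
       [  0.        ,   0.        ,   1.        ]]), 'k1': 0.02840440147790403, 'tool_from_camera': array([[-8.78778078e-04, -9.55359003e-01, -2.95446110e-01,
         8.15037381e-02],
       [ 9.99999614e-01, -8.41008623e-04, -2.54911392e-04,
         3.91313379e-04],
       [-4.94083336e-06, -2.95446220e-01,  9.55359373e-01,
        -1.86223377e-01],
       [ 0.00000000e+00,  0.00000000e+00,  0.00000000e+00,
         1.00000000e+00]])}
```

View pics/top0.png

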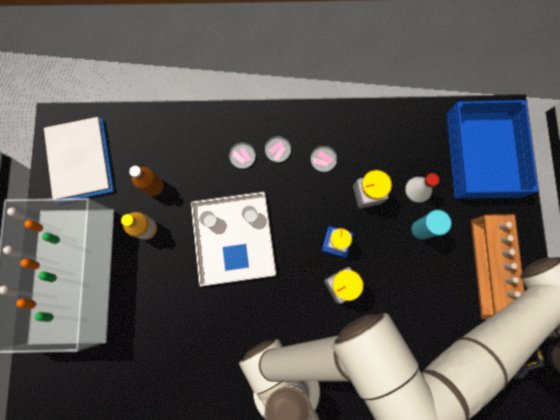

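View pics/scene0.png

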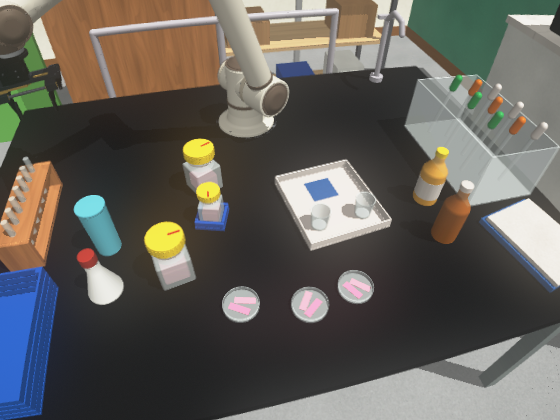

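Top view: the jar meant stands in the blue holder with its lid at (340,239). The look-alikes are the larger yellow-lid jars at (376,185) and (348,285), with no holder, and the vinegar cap at (131,224). The blue square is at (235,257). I choose (340,239).

```bash
cat > h.py <<'E'
import numpy as np,cv2
from station import *
def ray(n,px,pose=None):
    c=camera_params(n);K=c["intrinsics"]
    # k1: drawn=(1+k1 r^2)*ray
    p=cv2.undistortPoints(np.array(px,float).reshape(-1,1,2),K,np.array([c["k1"],0,0,0,0]))[:,0]
    d=np.c_[p,np.ones(len(p))]
    if n=="wrist":
        P,Rt=pose;T=c["tool_from_camera"]
        return P+Rt@T[:3,3],d@(Rt@T[:3,:3]).T
    return -c["R"].T@c["t"],d@c["R"]
def onz(n,px,z,pose=None):
    o,d=ray(n,px,pose);return o+d*((z-o[2])/d[:,2])[:,None]
def blobs(im,lo,hi,amin=40):
    m=cv2.inRange(cv2.cvtColor(im,cv2.COLOR_RGB2HSV),lo,hi)
    cs,_=cv2.findContours(m,cv2.RETR_EXTERNAL,cv2.CHAIN_APPROX_NONE)
    return [c for c in cs if cv2.contourArea(c)>amin]
Y=((22,130,120),(35,255,255)); B=((100,130,60),(125,255,255))
E
python3 - <<'E'
from h import *
for n in("top","scene"):
    im=np.load(n+".npz")["im"]
    print(n)
    for c in blobs(im,*Y):
        (u,v),r=cv2.minEnclosingCircle(c);print("Y",(u,v),cv2.contourArea(c),onz(n,[(u,v)],.112)[0],)
    for c in blobs(im,*B,100):
        (u,v),wh,a=cv2.minAreaRect(c)
        if cv2.contourArea(c)>3000: continue
        z=.004 if 200<u<250 or u>300 and n=="scene" else .028
        P=onz(n,c[:,0],z);q=cv2.minAreaRect((P[:,:2]*1000).astype(np.float32));print("B",(u,v),q)
im=np.load("top.npz")["im"];cv2.imwrite("pics/crop0.png",cv2.resize(im[140:320,280:420,::-1],None,fx=3.3,fy=3.3,interpolation=cv2.INTER_CUBIC))
E
```

```text
top
Y (347.1337585449219, 284.6604919433594) 711.0 [ 0.31243028 -0.18460123  0.112     ]
Y (341.0434875488281, 238.21739196777344) 310.0 [ 0.44959989 -0.17299082  0.112     ]
Y (127.18181610107422, 220.0) 115.0 [0.5163408  0.47255942 0.112     ]
Y (376.28570556640625, 184.0) 640.5 [ 0.61489276 -0.28863542  0.112     ]
B (235.28463745117188, 256.7769470214844) ((407.93914794921875, 155.5392608642578), (72.08953857421875, 72.33170318603516), 7.080971717834473)
B (336.77178955078125, 241.1058349609375) ((450.25775146484375, -170.98931884765625), (84.94095611572266, 87.3380355834961), 73.05912017822266)
B (103.32335662841797, 163.4626922607422) ((729.568603515625, 589.4706420898438), (122.91767883300781, 282.854248046875), 74.68877410888672)
scene
Y (164.42037963867188, 239.3948974609375) 1146.0 [ 0.59058251 -0.28750816  0.112     ]
Y (207.96478271484375, 192.06338500976562) 378.5 [ 0.45899752 -0.17388206  0.112     ]
Y (441.75, 152.25) 99.5 [0.44141353 0.50682901 0.112     ]
Y (198.38397216796875, 150.75967407226562) 646.5 [ 0.28413013 -0.18325393  0.112     ]
B (215.1721649169922, 220.56619262695312) ((439.587158203125, -175.41876220703125), (87.58016204833984, 99.2586669921875), 72.50502014160156)
```

View pics/crop0.png

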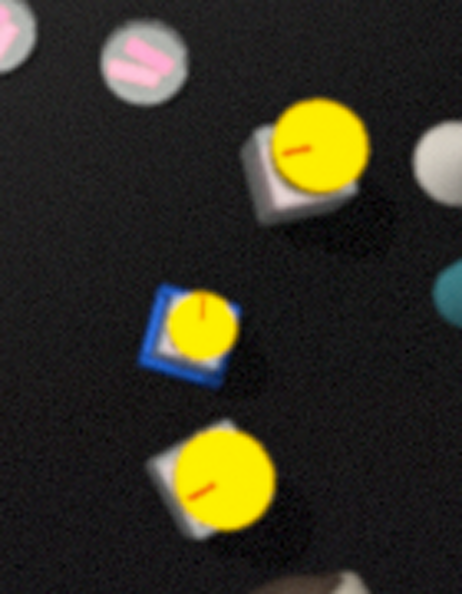

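The crop shows a small yellow lid on a whitish square jar in the blue holder at (203,325). The bigger jars stand at (230,475) and (310,150). The choice stands. Next I check the neighbours' heights.

Run:
```python
from h import *
z=np.load("top.npz")
for c in blobs(z["im"],*Y):
    m=np.zeros((420,560),np.uint8);cv2.drawContours(m,[c],-1,255,-1);m=cv2.erode(m,np.ones((5,5)))
    v,u=np.nonzero(m);o,d=ray("top",np.c_[u,v]);P=o+d*z["d"][v,u][:,None]
    P2=onz("top",c[:,0],np.median(P[:,2]));print(np.median(P,0),cv2.minEnclosingCircle((P2[:,:2]*1000).astype(np.float32)))
```

```text
[ 0.31171353 -0.1802747   0.14537686] ((312.7998046875, -179.93026733398438), 44.30869674682617)
[ 0.44761784 -0.17221908  0.1119152 ] ((449.50732421875, -172.5075225830078), 31.996824264526367)
[0.50495479 0.44758863 0.18087024] ((505.0599365234375, 448.447998046875), 19.12693214416504)
[ 0.60659954 -0.2803346   0.14533728] ((606.5101928710938, -280.22845458984375), 45.166934967041016)
```

Call:
{"api": "drive_tool", "payload": {
  "rows": [
    {"tz":-0.5,"az":-0.12}
  ]
}}

```text
invalid input at $.rows[0]: expected keys tx, ty, tz, ax, ay, az, claw
```

```bash
python3 -c "
from station import *
s=sense();print(s['joints'],s['tcp_pos'],s['ee_rot'][:,0])"
```

```text
[-6.13307348e+01  2.20866004e+01  3.87183054e-01 -2.48363139e-02
 -6.84103461e+01 -1.48156255e+01] [ 0.14951381 -0.60625038  0.19666479] [-9.70948784e-01 -2.39287376e-01  1.00511235e-04]
```

Call:
{"api": "drive_tool", "payload": {
  "rows": [
    {"tx":-2.4,"ty":2.2,"tz":0,"ax":0,"ay":0,"az":0,"claw":8.7},
    {"tx":-2.4,"ty":2.2,"tz":0,"ax":0,"ay":0,"az":0,"claw":8.7},
    {"tx":-2.4,"ty":2.2,"tz":0,"ax":0,"ay":0,"az":0,"claw":8.7},
    {"tx":-2.4,"ty":2.2,"tz":0,"ax":0,"ay":0,"az":0,"claw":8.7},
    {"tx":-2.4,"ty":2.2,"tz":0,"ax":0,"ay":0,"az":0,"claw":8.7},
    {"tx":-2.4,"ty":2.2,"tz":0,"ax":0,"ay":0,"az":0,"claw":8.7},
    {"tx":-2.4,"ty":2.2,"tz":0,"ax":0,"ay":0,"az":0,"claw":8.7},
    {"tx":-2.4,"ty":2.2,"tz":0,"ax":0,"ay":0,"az":0,"claw":8.7},
    {"tx":-2.4,"ty":2.2,"tz":0,"ax":0,"ay":0,"az":0,"claw":8.7},
    {"tx":-2.4,"ty":2.2,"tz":0,"ax":0,"ay":0,"az":0,"claw":8.7}
  ]
}}

```text
time_s: 0.93
tcp_pos: [0.3303, -0.3341, 0.1974]
ee_rot: [[-0.971, -0.239, -0.0], [-0.239, 0.971, 0.0], [0.0, 0.0, -1.0]]
wrist_force: [0.6, -0.1, -1.0]
gripper_width: 1.002
gripper_force: 0.0
```

Call:
{"api": "drive_tool", "payload": {
  "rows": [
    {"tx":-2.6,"ty":2.2,"tz":0,"ax":0,"ay":0,"az":0,"claw":8.7},
    {"tx":-2.6,"ty":2.2,"tz":0,"ax":0,"ay":0,"az":0,"claw":8.7},
    {"tx":-2.6,"ty":2.2,"tz":0,"ax":0,"ay":0,"az":0,"claw":8.7},
    {"tx":-2.6,"ty":2.2,"tz":0,"ax":0,"ay":0,"az":0,"claw":8.7},
    {"tx":-2.6,"ty":2.2,"tz":0,"ax":0,"ay":0,"az":0,"claw":8.7},
    {"tx":-2.4,"ty":2.0,"tz":0,"ax":0,"ay":0,"az":0,"claw":8.7}
  ]
}}

```text
time_s: 1.43
tcp_pos: [0.4489, -0.1708, 0.1975]
ee_rot: [[-0.971, -0.24, -0.0], [-0.24, 0.971, 0.0], [0.0, 0.0, -1.0]]
wrist_force: [1.0, -0.6, 0.2]
gripper_width: 1.002
gripper_force: 0.0
```

Call:
{"api": "drive_tool", "payload": {
  "rows": [
    {"tx":0,"ty":0,"tz":0,"ax":0,"ay":0,"az":-0.12,"claw":8.7},
    {"tx":0,"ty":0,"tz":0,"ax":0,"ay":0,"az":-0.12,"claw":8.7},
    {"tx":0,"ty":0,"tz":0,"ax":0,"ay":0,"az":-0.12,"claw":8.7}
  ]
}}

```text
time_s: 1.68
tcp_pos: [0.4484, -0.1718, 0.1971]
ee_rot: [[-0.82, -0.572, -0.001], [-0.572, 0.82, 0.0], [0.001, 0.001, -1.0]]
wrist_force: [-0.4, -0.3, 0.5]
gripper_width: 1.001
gripper_force: 0.0
```

```bash
python3 -c "
from station import *
s=sense();print(s['joints'],s['tcp_pos'],s['ee_rot'][:,0])"
```

```text
[-1.53375877e+00  7.88894315e+00 -1.91312031e+01 -1.78083727e-02
 -6.30488486e+01 -5.35499437e+01] [ 0.44843507 -0.17177251  0.19712245] [-8.20069336e-01 -5.72263608e-01  8.04128903e-04]
```

Call:
{"api": "drive_tool", "payload": {
  "rows": [
    {"tx":0,"ty":0,"tz":0,"ax":0,"ay":0,"az":-0.12,"claw":8.7},
    {"tx":0,"ty":0,"tz":0,"ax":0,"ay":0,"az":-0.12,"claw":8.7},
    {"tx":0,"ty":0,"tz":0,"ax":0,"ay":0,"az":-0.12,"claw":8.7},
    {"tx":0,"ty":0,"tz":0,"ax":0,"ay":0,"az":-0.12,"claw":8.7},
    {"tx":0,"ty":0,"tz":0,"ax":0,"ay":0,"az":-0.12,"claw":8.7},
    {"tx":0,"ty":0,"tz":0,"ax":0,"ay":0,"az":-0.12,"claw":8.7},
    {"tx":0,"ty":0,"tz":0,"ax":0,"ay":0,"az":-0.12,"claw":8.7},
    {"tx":0,"ty":0,"tz":0,"ax":0,"ay":0,"az":-0.12,"claw":8.7},
    {"tx":0,"ty":0,"tz":0,"ax":0,"ay":0,"az":-0.12,"claw":8.7},
    {"tx":0,"ty":0,"tz":0,"ax":0,"ay":0,"az":-0.12,"claw":8.7}
  ]
}}

```text
time_s: 2.52
tcp_pos: [0.448, -0.1725, 0.1972]
ee_rot: [[0.235, -0.972, -0.001], [-0.972, -0.235, 0.0], [-0.0, 0.001, -1.0]]
wrist_force: [-0.4, -0.1, -0.2]
gripper_width: 1.002
gripper_force: 0.0
```

Call:
{"api": "drive_tool", "payload": {
  "rows": [
    {"tx":0,"ty":0,"tz":0,"ax":0,"ay":0,"az":-0.12,"claw":8.7},
    {"tx":0,"ty":0,"tz":0,"ax":0,"ay":0,"az":-0.12,"claw":8.7},
    {"tx":0,"ty":0,"tz":0,"ax":0,"ay":0,"az":-0.12,"claw":8.7},
    {"tx":0,"ty":0,"tz":0,"ax":0,"ay":0,"az":0,"claw":8.7},
    {"tx":0,"ty":0,"tz":0,"ax":0,"ay":0,"az":0,"claw":8.7}
  ]
}}

```text
time_s: 2.93
tcp_pos: [0.4481, -0.1726, 0.1974]
ee_rot: [[0.554, -0.832, -0.001], [-0.832, -0.554, 0.0], [-0.001, 0.0, -1.0]]
wrist_force: [-0.3, -0.9, 0.5]
gripper_width: 1.001
gripper_force: 0.0
```

```bash
cat > lid.py <<'E'
from h import *
s=sense();pose=(s["tcp_pos"],s["ee_rot"]);im,d=capture("wrist")
cv2.imwrite("pics/w%d.png"%(s["time_s"]*100),im[:,:,::-1])
print(s["joints"],s["tcp_pos"],s["moment"],s["ee_rot"][:,0])
def lid():
  for c in blobs(im,*Y,500):
    m=np.zeros((420,560),np.uint8);cv2.drawContours(m,[c],-1,255,-1);m=cv2.erode(m,np.ones((9,9)))
    v,u=np.nonzero(m)
    if not len(v):continue
    o,dd=ray("wrist",np.c_[u,v],pose);P=o+dd*d[v,u][:,None];zt=np.percentile(P[:,2],60)
    # top face points only (drop the lid's side)
    T=P[abs(P[:,2]-zt)<.004]
    C,r=cv2.minEnclosingCircle((T[:,:2]*1000).astype(np.float32));C=np.r_[np.array(C)/1000,zt]
    print("lid",c[:,0].mean(0),C,r,"tool",(s["ee_rot"].T@(C-s["tcp_pos"]))*100)
lid()
E
python3 lid.py; ls -t pics|head -1
```

```text
[-1.63343800e+00  7.86090371e+00 -1.91315767e+01 -1.09841398e-02
 -6.30481980e+01  3.53133927e+01] [ 0.44812561 -0.17258733  0.19735857] [-0.02246174  0.12768463  0.02205374] [ 5.54480777e-01 -8.32196350e-01 -5.49796584e-04]
lid [431.19191919 263.9040404 ] [ 0.33024683 -0.20180144  0.14474568] 23.05138397216797 tool [-4.10207191 11.42716662  5.26903716]
lid [277.91588785 201.36448598] [ 0.44946185 -0.17330399  0.11164283] 27.576576232910156 tool [ 0.13844461 -0.07558354  8.57146416]
lid [170.42857143   4.36054422] [ 0.58418817 -0.25015665  0.14110603] 12.657622337341309 tool [14.00279052 -7.02470684  5.61418105]
w293.png
```

Call:
{"api": "drive_tool", "payload": {
  "rows": [
    {"tx":0.14,"ty":-0.08,"tz":2,"ax":0,"ay":0,"az":0,"claw":8.7},
    {"tx":0,"ty":0,"tz":2,"ax":0,"ay":0,"az":0,"claw":8.7},
    {"tx":0,"ty":0,"tz":2,"ax":0,"ay":0,"az":0,"claw":8.7},
    {"tx":0,"ty":0,"tz":2,"ax":0,"ay":0,"az":0,"claw":8.7},
    {"tx":0,"ty":0,"tz":1.5,"ax":0,"ay":0,"az":0,"claw":8.7},
    {"tx":0,"ty":0,"tz":1.0,"ax":0,"ay":0,"az":0,"claw":8.7},
    {"tx":0,"ty":0,"tz":0.6,"ax":0,"ay":0,"az":0,"claw":8.7},
    {"tx":0,"ty":0,"tz":0,"ax":0,"ay":0,"az":0,"claw":8.7},
    {"tx":0,"ty":0,"tz":0,"ax":0,"ay":0,"az":0,"claw":8.7}
  ]
}}

```text
time_s: 3.73
tcp_pos: [0.4501, -0.1734, 0.0868]
ee_rot: [[0.557, -0.831, 0.0], [-0.831, -0.557, -0.0], [0.0, 0.0, -1.0]]
wrist_force: [0.8, 1.0, 0.3]
gripper_width: 0.997
gripper_force: 0.0
```

Call:
{"api": "drive_tool", "payload": {
  "rows": [
    {"tx":0,"ty":0,"tz":0,"ax":0,"ay":0,"az":0,"claw":5.0},
    {"tx":0,"ty":0,"tz":0,"ax":0,"ay":0,"az":0,"claw":5.0},
    {"tx":0,"ty":0,"tz":0,"ax":0,"ay":0,"az":0,"claw":5.0},
    {"tx":0,"ty":0,"tz":0,"ax":0,"ay":0,"az":0,"claw":5.0},
    {"tx":0,"ty":0,"tz":0,"ax":0,"ay":0,"az":0,"claw":5.0},
    {"tx":0,"ty":0,"tz":0,"ax":0,"ay":0,"az":0,"claw":5.0},
    {"tx":0,"ty":0,"tz":0,"ax":0,"ay":0,"az":0,"claw":5.0},
    {"tx":0,"ty":0,"tz":0,"ax":0,"ay":0,"az":0,"claw":5.0}
  ]
}}

```text
time_s: 4.4
tcp_pos: [0.4505, -0.1736, 0.0874]
ee_rot: [[0.558, -0.83, 0.002], [-0.83, -0.558, -0.001], [0.001, -0.001, -1.0]]
wrist_force: [-0.2, -0.0, 4.9]
gripper_width: 0.593
gripper_force: 2.5
```

```bash
python3 -c "
from station import *
s=sense();print(s['time_s'],s['joints'],s['tcp_pos'],s['ee_rot'][:,0],s['moment'],s['wrist_force'],s['gripper_width'],s['gripper_force'])"
```

```text
4.4 [-1.71874700e+00  1.50115141e+01 -2.79611337e+01  4.04828466e-02
 -4.69374012e+01  3.55765766e+01] [ 0.45053303 -0.17356207  0.08742356] [ 0.55753325 -0.83015354  0.00133378] [-0.12391562  0.25478405 -0.0062251 ] [-0.2147757  -0.02566835  4.94336676] 0.5925931932625964 2.4708157405257225
```

```bash
python3 lid.py; ls -t pics|head -1; python3 -c "
from h import *
im,d=capture('scene');cv2.imwrite('pics/s1.png',cv2.resize(im[140:260,150:280,::-1],None,fx=4,fy=4,interpolation=2))"; cp pics/w4*.png pics/wcur.png
```

```text
[-1.71874700e+00  1.50115141e+01 -2.79611337e+01  4.04828466e-02
 -4.69374012e+01  3.55765766e+01] [ 0.45053303 -0.17356207  0.08742356] [-0.12391562  0.25478405 -0.0062251 ] [ 0.55753325 -0.83015354  0.00133378]
lid [279.02472527 253.81593407] [ 0.45099841 -0.17391875  0.11140071] 28.032812118530273 tool [ 0.05875405 -0.02108792 -2.3976195 ]
w440.png
```

View pics/wcur.png

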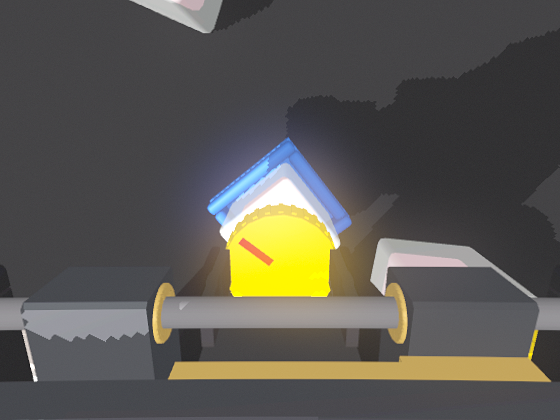

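View pics/s1.png

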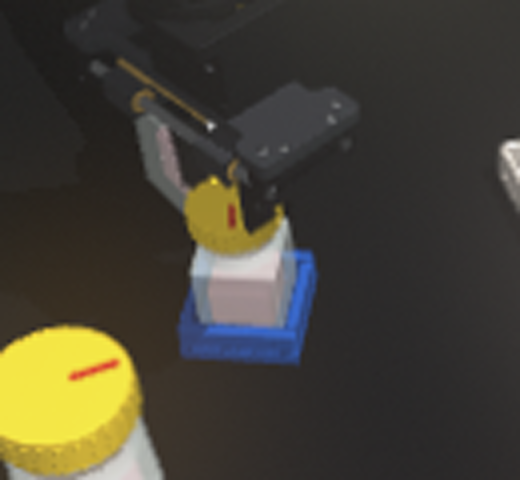

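Run:
```python
from h import *
s=sense();pose=(s["tcp_pos"],s["ee_rot"]);im,d=capture("wrist")
o,dd=ray("wrist",[(u,v) for v in range(420) for u in range(560)],pose)
P=(o+dd*d.reshape(-1)[:,None]-s["tcp_pos"])@s["ee_rot"]*1000
P=P.reshape(420,560,3)
for v in (250,270,285,325,338):
    print(v,[(u,*P[v,u].round().astype(int)) for u in range(190,380,10)])
im,d=capture("scene")
o,dd=ray("scene",[(u,v) for v in range(420) for u in range(560)])
Q=((o+dd*d.reshape(-1)[:,None]-s["tcp_pos"])@s["ee_rot"]*1000).reshape(420,560,3)
for v in range(180,206,3): print(v,[(u,*Q[v,u].round().astype(int)) for u in range(192,224,4)])
```

```text
250 [(190, np.int64(-42), np.int64(-77), np.int64(88)), (200, np.int64(-42), np.int64(-69), np.int64(89)), (210, np.int64(-42), np.int64(-60), np.int64(88)), (220, np.int64(10), np.int64(-30), np.int64(-26)), (230, np.int64(9), np.int64(-25), np.int64(-25)), (240, np.int64(9), np.int64(-20), np.int64(-24)), (250, np.int64(9), np.int64(-15), np.int64(-25)), (260, np.int64(9), np.int64(-10), np.int64(-25)), (270, np.int64(9), np.int64(-5), np.int64(-24)), (280, np.int64(9), np.int64(0), np.int64(-24)), (290, np.int64(8), np.int64(5), np.int64(-23)), (300, np.int64(9), np.int64(10), np.int64(-24)), (310, np.int64(8), np.int64(15), np.int64(-24)), (320, np.int64(9), np.int64(20), np.int64(-24)), (330, np.int64(9), np.int64(25), np.int64(-25)), (340, np.int64(11), np.int64(30), np.int64(-29)), (350, np.int64(-42), np.int64(61), np.int64(88)), (360, np.int64(-41), np.int64(69), np.int64(87)), (370, np.int64(-42), np.int64(78), np.int64(88))]
270 [(190, np.int64(-60), np.int64(-79), np.int64(88)), (200, np.int64(10), np.int64(-35), np.int64(-49)), (210, np.int64(11), np.int64(-30), np.int64
[... 6711 characters left out ...]
, (200, np.int64(30), np.int64(-1), np.int64(-6)), (204, np.int64(26), np.int64(-14), np.int64(-12)), (208, np.int64(20), np.int64(-23), np.int64(-15)), (212, np.int64(11), np.int64(-27), np.int64(-11)), (216, np.int64(-3), np.int64(-24), np.int64(2)), (220, np.int64(-21), np.int64(-16), np.int64(21))]
204 [(192, np.int64(4), np.int64(88), np.int64(88)), (196, np.int64(-5), np.int64(81), np.int64(89)), (200, np.int64(25), np.int64(10), np.int64(16)), (204, np.int64(22), np.int64(-6), np.int64(7)), (208, np.int64(17), np.int64(-16), np.int64(3)), (212, np.int64(8), np.int64(-21), np.int64(7)), (216, np.int64(-3), np.int64(-22), np.int64(14)), (220, np.int64(-13), np.int64(-26), np.int64(19))]
```

The pictures show the two fingertips resting on top of the lid, beside it at about (225,280) and (335,280) in the wrist view. The tips are about 24 mm behind the TCP at this opening. The fingers retract as they open, so I raise, turn to a better start heading and measure the tips at about 64 mm open.

Call:
{"api": "drive_tool", "payload": {
  "rows": [
    {"tx":0,"ty":0,"tz":-1,"ax":0,"ay":0,"az":0,"claw":8.7},
    {"tx":0,"ty":0,"tz":-2,"ax":0,"ay":0,"az":0,"claw":8.7},
    {"tx":0,"ty":0,"tz":-1,"ax":0,"ay":0,"az":-0.12,"claw":6.4},
    {"tx":0,"ty":0,"tz":-1,"ax":0,"ay":0,"az":-0.12,"claw":6.4},
    {"tx":0,"ty":0,"tz":0,"ax":0,"ay":0,"az":-0.12,"claw":6.4},
    {"tx":0,"ty":0,"tz":0,"ax":0,"ay":0,"az":-0.12,"claw":6.4},
    {"tx":0,"ty":0,"tz":0,"ax":0,"ay":0,"az":-0.12,"claw":6.4},
    {"tx":0,"ty":0,"tz":0,"ax":0,"ay":0,"az":-0.12,"claw":6.4},
    {"tx":0,"ty":0,"tz":0,"ax":0,"ay":0,"az":-0.12,"claw":6.4},
    {"tx":0,"ty":0,"tz":0,"ax":0,"ay":0,"az":-0.12,"claw":6.4}
  ]
}}

```text
time_s: 5.43
tcp_pos: [0.4493, -0.1732, 0.136]
ee_rot: [[1.0, -0.014, -0.001], [-0.014, -1.0, 0.001], [-0.001, -0.001, -1.0]]
wrist_force: [-0.5, 0.5, 0.8]
gripper_width: 0.736
gripper_force: 0.0
```

Call:
{"api": "drive_tool", "payload": {
  "rows": [
    {"tx":0,"ty":0,"tz":0,"ax":0,"ay":0,"az":-0.12,"claw":6.4},
    {"tx":0,"ty":0,"tz":0,"ax":0,"ay":0,"az":-0.12,"claw":6.4},
    {"tx":0,"ty":0,"tz":0,"ax":0,"ay":0,"az":-0.12,"claw":6.4},
    {"tx":0,"ty":0,"tz":0,"ax":0,"ay":0,"az":-0.12,"claw":6.4},
    {"tx":0,"ty":0,"tz":0,"ax":0,"ay":0,"az":-0.12,"claw":6.4},
    {"tx":0,"ty":0,"tz":0,"ax":0,"ay":0,"az":-0.12,"claw":6.4},
    {"tx":0,"ty":0,"tz":0,"ax":0,"ay":0,"az":-0.12,"claw":6.4},
    {"tx":0,"ty":0,"tz":0,"ax":0,"ay":0,"az":-0.12,"claw":6.4},
    {"tx":0,"ty":0,"tz":0,"ax":0,"ay":0,"az":-0.12,"claw":6.4}
  ]
}}

```text
time_s: 6.18
tcp_pos: [0.4494, -0.1732, 0.136]
ee_rot: [[0.484, 0.875, -0.001], [0.875, -0.484, 0.001], [-0.0, -0.001, -1.0]]
wrist_force: [-0.4, -0.5, 0.1]
gripper_width: 0.735
gripper_force: 0.0
```

```bash
python3 lid.py
python3 - <<'E'
from h import *
s=sense();print(s["gripper_width"]*87)
G=[(u,v) for v in range(420) for u in range(560)]
for n in ("wrist","scene","top"):
    pose=(s["tcp_pos"],s["ee_rot"]);im,d=capture(n)
    o,dd=ray(n,G,pose);k=d.reshape(-1)>.03;P=((o+dd*d.reshape(-1)[:,None]-s["tcp_pos"])@s["ee_rot"]*1000)[k]
    for lo,hi in ((24,30),(30,36),(36,44),(44,60),(60,80),(80,100)):
        q=P[(abs(P[:,1])>lo)&(abs(P[:,1])<hi)&(abs(P[:,0])<40)&(P[:,2]<-5),2]
        if len(q)>5: print(n,lo,hi,len(q),np.sort(q)[-6:].round(),np.histogram(q,range(-130,1,10))[0])
E
```

```text
[-1.71705312e+00  1.15052987e+01 -2.42926745e+01 -3.79935876e-02
 -5.42694082e+01  1.52801325e+02] [ 0.44935108 -0.17316359  0.13597833] [-0.12156543  0.12105225 -0.01121439] [ 4.83861855e-01  8.75144389e-01 -5.92131288e-05]
lid [542.21621622 250.71891892] [ 0.58417554 -0.25016086  0.13521718] 15.193580627441406 tool [-0.21472732 15.52477613  0.05607098]
lid [278.50561798 225.64044944] [ 0.44900558 -0.16962479  0.11160935] 28.409128189086914 tool [ 0.29312321 -0.19831673  2.43713919]
63.982676015211425
wrist 24 30 4490 [-105. -105. -105. -105. -105. -105.] [1206 1081  486    0    0    0    0    0    0    0    0    0    0]
wrist 30 36 7724 [-23. -23. -23. -23. -23. -23.] [1164 1648  779    3    1  472  345  365  503  451  254    0    0]
wrist 36 44 18105 [-25. -24. -24. -24. -24. -24.] [1628 7403 2691 1337  797  482  558  392  261  203  102    0    0]
wrist 44 60 19986 [-64. -64. -63. -62. -62. -61.] [ 2853 11971  2363   168     0     4    61     0     0     0     0     0
     0]
wrist 60 80 4592 [-94. -94. -94. -94. -94. -94.] [ 108 3052  923  509    0    0    0    0    0    0    0  
[... 485 characters left out ...]
-100. -100. -100.  -99.  -97.  -97.] [15 59 27  4  0  0  0  0  0  0  0  0  0]
scene 80 100 625 [-96. -96. -96. -96. -95. -94.] [108  57 109  47   0   0   0   0   0   0   0   0   0]
top 24 30 200 [-291. -200. -196. -196. -195. -192.] [0 0 0 0 0 0 0 0 0 0 0 0 0]
top 30 36 205 [-192. -183. -182. -181. -179. -179.] [0 0 0 0 0 0 0 0 0 0 0 0 0]
top 36 44 379 [-117. -117. -116. -116. -116. -114.] [ 2 14  0  0  0  0  0  0  0  0  0  0  0]
top 44 60 404 [-116. -115. -115. -115. -115. -115.] [10 43  0  0  0  0  0  0  0  0  0  0  0]
top 60 80 233 [-117. -117. -117. -115. -112. -110.] [ 6 11  1  0  0  0  0  0  0  0  0  0  0]
top 80 100 222 [-123. -122. -113.   -9.   -8.   -7.] [7 1 0 0 0 0 0 0 0 0 0 0 3]
```

Call:
{"api": "drive_tool", "payload": {
  "rows": [
    {"tx":0.1,"ty":-0.05,"tz":0,"ax":0,"ay":0,"az":0,"claw":8.7},
    {"tx":0,"ty":0,"tz":0,"ax":0,"ay":0,"az":0,"claw":8.7},
    {"tx":0,"ty":0,"tz":1,"ax":0,"ay":0,"az":0,"claw":8.7},
    {"tx":0,"ty":0,"tz":1.5,"ax":0,"ay":0,"az":0,"claw":8.7},
    {"tx":0,"ty":0,"tz":1.5,"ax":0,"ay":0,"az":0,"claw":8.7},
    {"tx":0,"ty":0,"tz":1.5,"ax":0,"ay":0,"az":0,"claw":8.7},
    {"tx":0,"ty":0,"tz":0.9,"ax":0,"ay":0,"az":0,"claw":8.7},
    {"tx":0,"ty":0,"tz":0,"ax":0,"ay":0,"az":0,"claw":8.7},
    {"tx":0,"ty":0,"tz":0,"ax":0,"ay":0,"az":0,"claw":8.7}
  ]
}}

```text
time_s: 7.13
tcp_pos: [0.4499, -0.1723, 0.0726]
ee_rot: [[0.489, 0.872, -0.001], [0.872, -0.489, -0.0], [-0.001, -0.0, -1.0]]
wrist_force: [-0.2, 0.0, 0.7]
gripper_width: 0.998
gripper_force: 0.0
```

Call:
{"api": "drive_tool", "payload": {
  "rows": [
    {"tx":0,"ty":0,"tz":0,"ax":0,"ay":0,"az":0,"claw":5.0},
    {"tx":0,"ty":0,"tz":0,"ax":0,"ay":0,"az":0,"claw":5.0},
    {"tx":0,"ty":0,"tz":0,"ax":0,"ay":0,"az":0,"claw":5.0},
    {"tx":0,"ty":0,"tz":0,"ax":0,"ay":0,"az":0,"claw":5.0},
    {"tx":0,"ty":0,"tz":0,"ax":0,"ay":0,"az":0,"claw":5.0},
    {"tx":0,"ty":0,"tz":0,"ax":0,"ay":0,"az":0,"claw":5.0},
    {"tx":0,"ty":0,"tz":0,"ax":0,"ay":0,"az":0,"claw":5.0}
  ]
}}

```text
time_s: 7.72
tcp_pos: [0.4496, -0.1721, 0.0728]
ee_rot: [[0.489, 0.872, -0.001], [0.872, -0.489, 0.0], [-0.0, -0.001, -1.0]]
wrist_force: [-1.9, 1.0, 2.4]
gripper_width: 0.679
gripper_force: 30.0
```

```bash
cat > m.py <<'E'
from station import *;import numpy as np
s=sense();R=s['ee_rot'];print(s['time_s'],'j6',s['joints'][5].round(2),'yaw',np.degrees(np.arctan2(R[1,0],R[0,0])).round(2),s['tcp_pos'].round(4),'M',s['moment'].round(3),'F',s['wrist_force'].round(2),'w',s['gripper_width']*87,s['gripper_force'])
E
python3 m.py
```

```text
7.7167 j6 152.32 yaw 60.74 [ 0.4496 -0.1721  0.0728] M [ 0.375  0.465 -0.035] F [-1.86  1.01  2.38] w 59.069079703909814 30.001355409622192
```

Call:
{"api": "drive_tool", "payload": {
  "rows": [
    {"tx":0,"ty":0,"tz":0.007,"ax":0,"ay":0,"az":0.08,"claw":5.0},
    {"tx":0,"ty":0,"tz":0.007,"ax":0,"ay":0,"az":0.08,"claw":5.0},
    {"tx":0,"ty":0,"tz":0.007,"ax":0,"ay":0,"az":0.08,"claw":5.0},
    {"tx":0,"ty":0,"tz":0.007,"ax":0,"ay":0,"az":0.08,"claw":5.0},
    {"tx":0,"ty":0,"tz":0.007,"ax":0,"ay":0,"az":0.08,"claw":5.0},
    {"tx":0,"ty":0,"tz":0.007,"ax":0,"ay":0,"az":0.08,"claw":5.0},
    {"tx":0,"ty":0,"tz":0.007,"ax":0,"ay":0,"az":0.08,"claw":5.0},
    {"tx":0,"ty":0,"tz":0.007,"ax":0,"ay":0,"az":0.08,"claw":5.0},
    {"tx":0,"ty":0,"tz":0.007,"ax":0,"ay":0,"az":0.08,"claw":5.0},
    {"tx":0,"ty":0,"tz":0.007,"ax":0,"ay":0,"az":0.08,"claw":5.0}
  ]
}}

```text
time_s: 8.55
tcp_pos: [0.45, -0.1722, 0.0721]
ee_rot: [[0.967, 0.254, 0.0], [0.254, -0.967, -0.0], [0.0, 0.0, -1.0]]
wrist_force: [-0.8, 1.1, 0.4]
gripper_width: 0.681
gripper_force: 30.0
```

```bash
python3 m.py
```

```text
8.55 j6 106.26 yaw 14.7 [ 0.45   -0.1722  0.0721] M [0.192 0.289 0.054] F [-0.75  1.11  0.42] w 59.280202909809404 29.995242655277252
```

Call:
{"api": "drive_tool", "payload": {
  "rows": [
    {"tx":0,"ty":0,"tz":0.006,"ax":0,"ay":0,"az":0.06,"claw":5.0},
    {"tx":0,"ty":0,"tz":0.006,"ax":0,"ay":0,"az":0.06,"claw":5.0}
  ]
}}

```text
time_s: 8.72
tcp_pos: [0.4501, -0.1722, 0.072]
ee_rot: [[0.991, 0.137, 0.0], [0.137, -0.991, -0.0], [0.0, 0.0, -1.0]]
wrist_force: [-1.3, 0.4, 1.6]
gripper_width: 0.68
gripper_force: 30.0
```

```bash
python3 m.py
```

```text
8.7167 j6 99.45 yaw 7.88 [ 0.4501 -0.1722  0.072 ] M [0.131 0.381 0.025] F [-1.25  0.43  1.6 ] w 59.200234964613195 29.99723643064499
```

Call:
{"api": "drive_tool", "payload": {
  "rows": [
    {"tx":0,"ty":0,"tz":0.005,"ax":0,"ay":0,"az":0.05,"claw":5.0},
    {"tx":0,"ty":0,"tz":0.005,"ax":0,"ay":0,"az":0.05,"claw":5.0}
  ]
}}

```text
time_s: 8.88
tcp_pos: [0.45, -0.1722, 0.0719]
ee_rot: [[0.999, 0.038, 0.0], [0.038, -0.999, -0.0], [0.0, 0.0, -1.0]]
wrist_force: [-0.8, 1.4, 2.2]
gripper_width: 0.68
gripper_force: 30.0
```

```bash
python3 m.py
```

```text
8.8833 j6 93.74 yaw 2.18 [ 0.45   -0.1722  0.0719] M [0.098 0.32  0.088] F [-0.8  1.4  2.2] w 59.14704032264761 29.99809205532074
```

Call:
{"api": "drive_tool", "payload": {
  "rows": [
    {"tx":0,"ty":0,"tz":0.005,"ax":0,"ay":0,"az":0.05,"claw":5.0},
    {"tx":0,"ty":0,"tz":0.005,"ax":0,"ay":0,"az":0.05,"claw":5.0}
  ]
}}

```text
time_s: 9.05
tcp_pos: [0.45, -0.1723, 0.0718]
ee_rot: [[0.998, -0.062, 0.0], [-0.062, -0.998, -0.0], [0.0, 0.0, -1.0]]
wrist_force: [-0.2, 0.5, 2.5]
gripper_width: 0.683
gripper_force: 30.0
```

```bash
python3 m.py
```

```text
9.05 j6 88.02 yaw -3.54 [ 0.45   -0.1723  0.0718] M [ 0.071  0.334 -0.035] F [-0.21  0.46  2.53] w 59.434073518410685 29.997962415218353
```

Call:
{"api": "drive_tool", "payload": {
  "rows": [
    {"tx":0,"ty":0,"tz":0.005,"ax":0,"ay":0,"az":0.05,"claw":5.0},
    {"tx":0,"ty":0,"tz":0.005,"ax":0,"ay":0,"az":0.05,"claw":5.0}
  ]
}}

```text
time_s: 9.22
tcp_pos: [0.45, -0.1723, 0.0717]
ee_rot: [[0.987, -0.161, 0.0], [-0.161, -0.987, -0.0], [0.0, 0.0, -1.0]]
wrist_force: [-1.3, 1.1, 1.8]
gripper_width: 0.678
gripper_force: 30.0
```

```bash
python3 m.py
```

```text
9.2167 j6 82.29 yaw -9.27 [ 0.45   -0.1723  0.0717] M [0.033 0.366 0.046] F [-1.29  1.13  1.76] w 59.0194799816364 29.997985661029816
```

Call:
{"api": "drive_tool", "payload": {
  "rows": [
    {"tx":0,"ty":0,"tz":0.005,"ax":0,"ay":0,"az":0.05,"claw":5.0},
    {"tx":0,"ty":0,"tz":0.005,"ax":0,"ay":0,"az":0.05,"claw":5.0}
  ]
}}

```text
time_s: 9.38
tcp_pos: [0.45, -0.1723, 0.0716]
ee_rot: [[0.966, -0.259, 0.0], [-0.259, -0.966, -0.0], [0.0, 0.0, -1.0]]
wrist_force: [-0.2, 0.7, 1.0]
gripper_width: 0.683
gripper_force: 30.0
```

```bash
python3 m.py
```

```text
9.3833 j6 76.56 yaw -15.0 [ 0.45   -0.1723  0.0716] M [ 0.004  0.373 -0.007] F [-0.23  0.67  0.98] w 59.39282209779827 29.997973144054413
```

Call:
{"api": "drive_tool", "payload": {
  "rows": [
    {"tx":0,"ty":0,"tz":0.005,"ax":0,"ay":0,"az":0.05,"claw":5.0},
    {"tx":0,"ty":0,"tz":0.005,"ax":0,"ay":0,"az":0.05,"claw":5.0}
  ]
}}

```text
time_s: 9.55
tcp_pos: [0.45, -0.1723, 0.0715]
ee_rot: [[0.935, -0.354, 0.0], [-0.354, -0.935, -0.0], [0.0, 0.0, -1.0]]
wrist_force: [-1.6, -0.0, 1.9]
gripper_width: 0.677
gripper_force: 30.0
```

```bash
python3 m.py
```

```text
9.55 j6 70.83 yaw -20.73 [ 0.45   -0.1723  0.0715] M [0.021 0.307 0.082] F [-1.61 -0.03  1.95] w 58.94116366175585 29.997974038124084
```

Call:
{"api": "drive_tool", "payload": {
  "rows": [
    {"tx":0,"ty":0,"tz":0.005,"ax":0,"ay":0,"az":0.05,"claw":5.0},
    {"tx":0,"ty":0,"tz":0.005,"ax":0,"ay":0,"az":0.05,"claw":5.0}
  ]
}}

```text
time_s: 9.72
tcp_pos: [0.45, -0.1724, 0.0714]
ee_rot: [[0.895, -0.446, 0.0], [-0.446, -0.895, -0.0], [0.0, 0.0, -1.0]]
wrist_force: [-0.1, 0.5, 1.7]
gripper_width: 0.682
gripper_force: 30.0
```

```bash
python3 m.py
```

```text
9.7167 j6 65.1 yaw -26.46 [ 0.45   -0.1724  0.0714] M [-0.018  0.348  0.039] F [-0.1   0.51  1.73] w 59.33209123348841 29.997973144054413
```

Call:
{"api": "drive_tool", "payload": {
  "rows": [
    {"tx":0,"ty":0,"tz":0.005,"ax":0,"ay":0,"az":0.05,"claw":5.0},
    {"tx":0,"ty":0,"tz":0.005,"ax":0,"ay":0,"az":0.05,"claw":5.0}
  ]
}}

```text
time_s: 9.88
tcp_pos: [0.45, -0.1724, 0.0714]
ee_rot: [[0.847, -0.532, 0.0], [-0.532, -0.847, -0.001], [0.0, 0.0, -1.0]]
wrist_force: [-0.5, -0.2, 1.8]
gripper_width: 0.679
gripper_force: 30.0
```

```bash
python3 m.py
```

```text
9.8833 j6 59.39 yaw -32.15 [ 0.45   -0.1724  0.0714] M [-0.343  0.438  0.342] F [-0.53 -0.22  1.8 ] w 59.111620850963426 29.997645914554596
```

Call:
{"api": "drive_tool", "payload": {
  "rows": [
    {"tx":0,"ty":0,"tz":0.005,"ax":0,"ay":0,"az":0.05,"claw":5.0},
    {"tx":0,"ty":0,"tz":0.005,"ax":0,"ay":0,"az":0.05,"claw":5.0}
  ]
}}

```text
time_s: 10.05
tcp_pos: [0.45, -0.1726, 0.0714]
ee_rot: [[0.79, -0.613, 0.0], [-0.613, -0.79, -0.001], [0.001, 0.001, -1.0]]
wrist_force: [-1.2, -0.9, 2.3]
gripper_width: 0.68
gripper_force: 30.0
```

```bash
python3 m.py
```

```text
10.05 j6 53.71 yaw -37.81 [ 0.45   -0.1726  0.0714] M [-0.324  0.477  0.389] F [-1.2  -0.86  2.32] w 59.11950287168314 29.998035728931427
```

Call:
{"api": "drive_tool", "payload": {
  "rows": [
    {"tx":0,"ty":0,"tz":0.004,"ax":0,"ay":0,"az":0.04,"claw":5.0},
    {"tx":0,"ty":0,"tz":0.004,"ax":0,"ay":0,"az":0.04,"claw":5.0}
  ]
}}

```text
time_s: 10.22
tcp_pos: [0.4501, -0.1729, 0.0714]
ee_rot: [[0.739, -0.674, 0.0], [-0.674, -0.739, -0.001], [0.001, 0.001, -1.0]]
wrist_force: [-1.3, -3.7, 2.2]
gripper_width: 0.683
gripper_force: 30.0
```

```bash
python3 m.py
```

```text
10.2167 j6 49.16 yaw -42.34 [ 0.4501 -0.1729  0.0714] M [-0.841  0.43   0.525] F [-1.33 -3.67  2.16] w 59.39327612704736 29.998647272586823
```

Call:
{"api": "drive_tool", "payload": {
  "rows": [
    {"tx":0,"ty":0,"tz":0,"ax":0,"ay":0,"az":0,"claw":5.0},
    {"tx":0,"ty":0,"tz":0,"ax":0,"ay":0,"az":0,"claw":5.0},
    {"tx":0,"ty":0,"tz":0,"ax":0,"ay":0,"az":0,"claw":5.0}
  ]
}}

```text
time_s: 10.47
tcp_pos: [0.4501, -0.1728, 0.0713]
ee_rot: [[0.74, -0.673, 0.0], [-0.673, -0.74, -0.001], [0.001, 0.0, -1.0]]
wrist_force: [-0.6, -4.2, 2.8]
gripper_width: 0.68
gripper_force: 30.0
```

```bash
python3 m.py
python3 - <<'E'
from h import *
s=sense();im,d=capture("wrist");im2,_=capture("top")
a=im[150:350,150:400];b=cv2.resize(im2[200:290,280:400],None,fx=3,fy=3)
c=np.zeros((270,620,3),np.uint8);c[:200,:250]=a;c[:270,255:615]=b
cv2.imwrite("pics/chk.png",c[:,:,::-1])
for c in blobs(im2,(100,130,60),(125,255,255),100):
    print(cv2.minAreaRect(c),cv2.contourArea(c))
E
```

```text
10.4667 j6 49.26 yaw -42.29 [ 0.4501 -0.1728  0.0713] M [-1.267  0.398  0.398] F [-0.65 -4.23  2.79] w 59.11777816154278 30.000962913036346
((235.2230987548828, 256.7846374511719), (22.450286865234375, 22.574321746826172), 82.87498474121094) 461.5
((333.0029602050781, 251.37030029296875), (26.922147750854492, 10.056868553161621), 32.2756462097168) 110.5
((103.54240417480469, 163.1537322998047), (35.90998840332031, 83.80992889404297), 18.86899757385254) 280.0
((491.442626953125, 148.36886596679688), (100.58522033691406, 84.28878021240234), 84.80557250976562) 7793.0
```

View pics/chk.png

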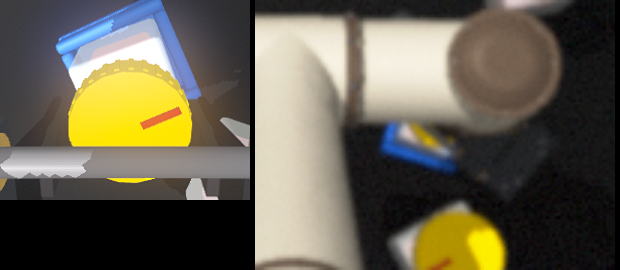

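Wrist view: the lid sits full between the pads, centred at (130,115) in the crop, with the red mark turned. Torque was 0.53 N m moving and 0.40 held, which is snug. Now I lift.

Call:
{"api": "drive_tool", "payload": {
  "rows": [
    {"tx":0,"ty":0,"tz":-0.3,"ax":0,"ay":0,"az":0,"claw":5.0},
    {"tx":0,"ty":0,"tz":-0.5,"ax":0,"ay":0,"az":0,"claw":5.0},
    {"tx":0,"ty":0,"tz":-0.7,"ax":0,"ay":0,"az":0,"claw":5.0},
    {"tx":0,"ty":0,"tz":-0.7,"ax":0,"ay":0,"az":0,"claw":5.0},
    {"tx":0,"ty":0,"tz":-0.8,"ax":0,"ay":0,"az":0,"claw":5.0},
    {"tx":0,"ty":0,"tz":-1,"ax":0,"ay":0,"az":0,"claw":5.0},
    {"tx":0,"ty":0,"tz":-1,"ax":0,"ay":0,"az":0,"claw":5.0},
    {"tx":0,"ty":0,"tz":-1,"ax":0,"ay":0,"az":0,"claw":5.0},
    {"tx":0,"ty":0,"tz":-0.6,"ax":0,"ay":0,"az":0,"claw":5.0},
    {"tx":0,"ty":0,"tz":-0.4,"ax":0,"ay":0,"az":0,"claw":5.0}
  ]
}}

```text
time_s: 11.4
tcp_pos: [0.4507, -0.1721, 0.1429]
ee_rot: [[0.738, -0.674, 0.003], [-0.674, -0.738, 0.0], [0.002, -0.002, -1.0]]
wrist_force: [0.1, 0.6, -4.5]
gripper_width: 0.684
gripper_force: 30.0
```

```bash
python3 m.py
python3 - <<'E'
from h import *
s=sense();im,d=capture("wrist");im2,_=capture("scene")
c=np.zeros((420,600,3),np.uint8);c[:300,:300]=im[100:400,130:430];c[:300,305:600]=cv2.resize(im2[140:260,150:268],(295,300))
cv2.imwrite("pics/lift.png",c[:300,:,::-1])
E
```

```text
11.4 j6 49.16 yaw -42.41 [ 0.4507 -0.1721  0.1429] M [-0.033  0.113 -0.003] F [ 0.15  0.57 -4.51] w 59.468958824310384 29.997194409370422
```

View pics/lift.png

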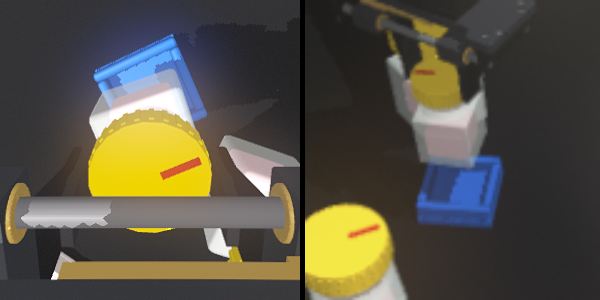

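Lift view: the jar hangs upright by its lid, at (450,110) in the right crop, and the holder below it is empty. Now over to the tray.

Call:
{"api": "drive_tool", "payload": {
  "rows": [
    {"tx":-0.9,"ty":-0.76,"tz":0,"ax":0,"ay":0,"az":0,"claw":5.0},
    {"tx":-1.4,"ty":-1.18,"tz":0,"ax":0,"ay":0,"az":0,"claw":5.0},
    {"tx":-2.0,"ty":-1.69,"tz":0,"ax":0,"ay":0,"az":0,"claw":5.0},
    {"tx":-2.0,"ty":-1.69,"tz":0,"ax":0,"ay":0,"az":0,"claw":5.0},
    {"tx":-2.0,"ty":-1.69,"tz":0,"ax":0,"ay":0,"az":0,"claw":5.0},
    {"tx":-2.0,"ty":-1.69,"tz":0,"ax":0,"ay":0,"az":0,"claw":5.0},
    {"tx":-2.0,"ty":-1.69,"tz":0,"ax":0,"ay":0,"az":0,"claw":5.0},
    {"tx":-2.0,"ty":-1.69,"tz":0,"ax":0,"ay":0,"az":0,"claw":5.0},
    {"tx":-2.0,"ty":-1.69,"tz":0,"ax":0,"ay":0,"az":0,"claw":5.0},
    {"tx":-2.0,"ty":-1.69,"tz":0,"ax":0,"ay":0,"az":0,"claw":5.0}
  ]
}}

```text
time_s: 12.33
tcp_pos: [0.4181, 0.0664, 0.1406]
ee_rot: [[0.738, -0.674, -0.001], [-0.674, -0.738, -0.0], [-0.001, 0.001, -1.0]]
wrist_force: [1.1, 0.5, -5.0]
gripper_width: 0.681
gripper_force: 30.0
```

Call:
{"api": "drive_tool", "payload": {
  "rows": [
    {"tx":-2.0,"ty":-1.69,"tz":0,"ax":0,"ay":0,"az":0,"claw":5.0},
    {"tx":-2.0,"ty":-1.69,"tz":0,"ax":0,"ay":0,"az":0,"claw":5.0},
    {"tx":-1.6,"ty":-1.36,"tz":0,"ax":0,"ay":0,"az":0,"claw":5.0},
    {"tx":-0.9,"ty":-0.76,"tz":0,"ax":0,"ay":0,"az":0,"claw":5.0},
    {"tx":-0.4,"ty":-0.34,"tz":0,"ax":0,"ay":0,"az":0,"claw":5.0}
  ]
}}

```text
time_s: 12.75
tcp_pos: [0.407, 0.1563, 0.1407]
ee_rot: [[0.74, -0.673, -0.0], [-0.673, -0.74, -0.0], [-0.0, 0.0, -1.0]]
wrist_force: [1.0, -0.5, -5.3]
gripper_width: 0.681
gripper_force: 30.0
```

Call:
{"api": "drive_tool", "payload": {
  "rows": [
    {"tx":0,"ty":0,"tz":0,"ax":0,"ay":0,"az":-0.05,"claw":5.0},
    {"tx":0,"ty":0,"tz":0,"ax":0,"ay":0,"az":-0.08,"claw":5.0},
    {"tx":0,"ty":0,"tz":0,"ax":0,"ay":0,"az":-0.08,"claw":5.0},
    {"tx":0,"ty":0,"tz":0,"ax":0,"ay":0,"az":-0.08,"claw":5.0},
    {"tx":0,"ty":0,"tz":0,"ax":0,"ay":0,"az":-0.08,"claw":5.0},
    {"tx":0,"ty":0,"tz":0,"ax":0,"ay":0,"az":-0.07,"claw":5.0},
    {"tx":0,"ty":0,"tz":0,"ax":0,"ay":0,"az":-0.05,"claw":5.0},
    {"tx":0,"ty":0,"tz":0,"ax":0,"ay":0,"az":0,"claw":5.0},
    {"tx":0,"ty":0,"tz":0,"ax":0,"ay":0,"az":0,"claw":5.0}
  ]
}}

```text
time_s: 13.5
tcp_pos: [0.4072, 0.1542, 0.1407]
ee_rot: [[0.968, -0.25, -0.001], [-0.25, -0.968, -0.001], [-0.001, 0.001, -1.0]]
wrist_force: [-0.4, -0.7, -5.2]
gripper_width: 0.684
gripper_force: 30.0
```

```bash
python3 m.py
python3 - <<'E'
from h import *
s=sense();pose=(s["tcp_pos"],s["ee_rot"]);im,d=capture("wrist");im2,d2=capture("scene")
cv2.imwrite("pics/tr.png",np.hstack([im[60:400,60:460],cv2.resize(im2[120:260,260:400],(340,340))])[:,:,::-1])
for c in blobs(im2,(95,80,40),(128,255,255),60):
    P=onz("scene",c[:,0],.004);print("scene",c[:,0].mean(0),cv2.minAreaRect((P[:,:2]*1000).astype(np.float32)))
E
```

```text
13.5 j6 33.28 yaw -14.45 [0.4072 0.1542 0.1407] M [-0.048  0.139 -0.05 ] F [-0.36 -0.7  -5.22] w 59.51064329067371 29.99705582857132
scene [ 26.2        343.65432099] ((699.0035400390625, -622.2615966796875), (399.13543701171875, 143.58192443847656), 11.537467002868652)
scene [516.68449198 251.68983957] ((749.5447387695312, 595.2720947265625), (271.5238952636719, 58.61968231201172), 3.383572578430176)
scene [211.72072072 215.6036036 ] ((439.47772216796875, -174.92007446289062), (89.2142333984375, 107.62422943115234), 72.66259002685547)
scene [320.84415584 189.12987013] ((406.4069519042969, 153.49220275878906), (76.51971435546875, 76.6963882446289), 6.809576988220215)
scene [296.72727273  69.66233766] ((-349.51251220703125, 277.6450500488281), (137.66763305664062, 133.72340393066406), 88.5173110961914)
```

View pics/tr.png

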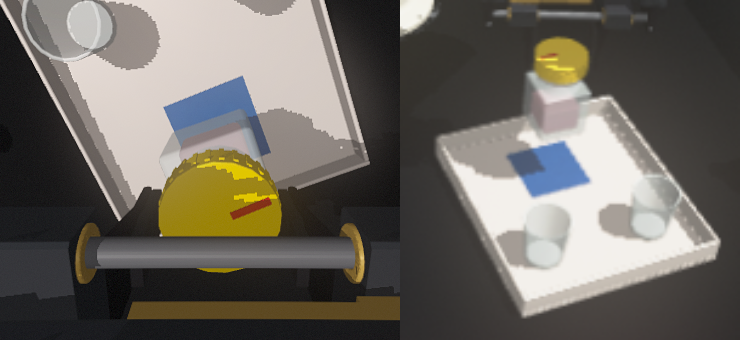

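Tray view: the blue square is at (215,110) in the wrist crop and fully visible in the scene crop at (548,168). Both views agree on (0.407, 0.154), and the jar hangs over it, aligned. Lowering.

Call:
{"api": "drive_tool", "payload": {
  "rows": [
    {"tx":0,"ty":0,"tz":0.5,"ax":0,"ay":0,"az":0,"claw":5.0},
    {"tx":0,"ty":0,"tz":1,"ax":0,"ay":0,"az":0,"claw":5.0},
    {"tx":0,"ty":0,"tz":1.2,"ax":0,"ay":0,"az":0,"claw":5.0},
    {"tx":0,"ty":0,"tz":1.2,"ax":0,"ay":0,"az":0,"claw":5.0},
    {"tx":0,"ty":0,"tz":1.2,"ax":0,"ay":0,"az":0,"claw":5.0},
    {"tx":0,"ty":0,"tz":0.8,"ax":0,"ay":0,"az":0,"claw":5.0},
    {"tx":0,"ty":0,"tz":0.5,"ax":0,"ay":0,"az":0,"claw":5.0},
    {"tx":0,"ty":0,"tz":0.3,"ax":0,"ay":0,"az":0,"claw":5.0},
    {"tx":0,"ty":0,"tz":0.1,"ax":0,"ay":0,"az":0,"claw":5.0},
    {"tx":0,"ty":0,"tz":0,"ax":0,"ay":0,"az":0,"claw":5.0}
  ]
}}

```text
time_s: 14.43
tcp_pos: [0.4076, 0.1552, 0.0731]
ee_rot: [[0.969, -0.247, 0.0], [-0.247, -0.969, 0.0], [0.0, -0.0, -1.0]]
wrist_force: [0.5, -0.6, -5.3]
gripper_width: 0.68
gripper_force: 30.0
```

Call:
{"api": "drive_tool", "payload": {
  "rows": [
    {"tx":0,"ty":0,"tz":0.1,"ax":0,"ay":0,"az":0,"claw":5.0},
    {"tx":0,"ty":0,"tz":0.1,"ax":0,"ay":0,"az":0,"claw":5.0},
    {"tx":0,"ty":0,"tz":0.1,"ax":0,"ay":0,"az":0,"claw":5.0},
    {"tx":0,"ty":0,"tz":0,"ax":0,"ay":0,"az":0,"claw":5.0}
  ]
}}

```text
time_s: 14.77
tcp_pos: [0.4073, 0.155, 0.07]
ee_rot: [[0.969, -0.247, 0.0], [-0.247, -0.969, 0.0], [0.0, -0.0, -1.0]]
wrist_force: [-0.3, -0.1, -5.4]
gripper_width: 0.677
gripper_force: 30.0
```

Call:
{"api": "drive_tool", "payload": {
  "rows": [
    {"tx":0,"ty":0,"tz":0.05,"ax":0,"ay":0,"az":0,"claw":5.0},
    {"tx":0,"ty":0,"tz":0.05,"ax":0,"ay":0,"az":0,"claw":5.0},
    {"tx":0,"ty":0,"tz":0,"ax":0,"ay":0,"az":0,"claw":5.0}
  ]
}}

```text
time_s: 15.02
tcp_pos: [0.4073, 0.1549, 0.0689]
ee_rot: [[0.969, -0.247, -0.0], [-0.247, -0.969, -0.0], [-0.0, 0.0, -1.0]]
wrist_force: [-0.6, -0.1, -6.3]
gripper_width: 0.686
gripper_force: 30.0
```

Call:
{"api": "drive_tool", "payload": {
  "rows": [
    {"tx":0,"ty":0,"tz":0.05,"ax":0,"ay":0,"az":0,"claw":5.0},
    {"tx":0,"ty":0,"tz":0.05,"ax":0,"ay":0,"az":0,"claw":5.0},
    {"tx":0,"ty":0,"tz":0,"ax":0,"ay":0,"az":0,"claw":5.0}
  ]
}}

```text
time_s: 15.27
tcp_pos: [0.4073, 0.1549, 0.0678]
ee_rot: [[0.969, -0.247, -0.0], [-0.247, -0.969, -0.0], [-0.0, 0.0, -1.0]]
wrist_force: [-0.4, 0.2, -4.6]
gripper_width: 0.683
gripper_force: 30.0
```

Call:
{"api": "drive_tool", "payload": {
  "rows": [
    {"tx":0,"ty":0,"tz":0.05,"ax":0,"ay":0,"az":0,"claw":5.0},
    {"tx":0,"ty":0,"tz":0.05,"ax":0,"ay":0,"az":0,"claw":5.0},
    {"tx":0,"ty":0,"tz":0,"ax":0,"ay":0,"az":0,"claw":5.0}
  ]
}}

```text
time_s: 15.52
tcp_pos: [0.4073, 0.1549, 0.0668]
ee_rot: [[0.969, -0.247, -0.0], [-0.247, -0.969, -0.0], [-0.0, 0.0, -1.0]]
wrist_force: [0.0, -0.3, -5.4]
gripper_width: 0.681
gripper_force: 30.0
```

Call:
{"api": "drive_tool", "payload": {
  "rows": [
    {"tx":0,"ty":0,"tz":0.05,"ax":0,"ay":0,"az":0,"claw":5.0},
    {"tx":0,"ty":0,"tz":0,"ax":0,"ay":0,"az":0,"claw":5.0}
  ]
}}

```text
time_s: 15.68
tcp_pos: [0.4075, 0.1551, 0.0667]
ee_rot: [[0.969, -0.247, 0.0], [-0.247, -0.969, 0.0], [0.0, -0.0, -1.0]]
wrist_force: [-0.9, 0.4, -2.9]
gripper_width: 0.679
gripper_force: 30.0
```

Call:
{"api": "drive_tool", "payload": {
  "rows": [
    {"tx":0,"ty":0,"tz":0.02,"ax":0,"ay":0,"az":0,"claw":5.0},
    {"tx":0,"ty":0,"tz":0,"ax":0,"ay":0,"az":0,"claw":5.0},
    {"tx":0,"ty":0,"tz":0,"ax":0,"ay":0,"az":0,"claw":5.0}
  ]
}}

```text
time_s: 15.93
tcp_pos: [0.4075, 0.1551, 0.0665]
ee_rot: [[0.969, -0.247, 0.0], [-0.247, -0.969, 0.0], [0.0, -0.0, -1.0]]
wrist_force: [-1.4, -0.6, -0.1]
gripper_width: 0.679
gripper_force: 30.0
```

Call:
{"api": "drive_tool", "payload": {
  "rows": [
    {"tx":0,"ty":0,"tz":0,"ax":0,"ay":0,"az":0,"claw":7.0},
    {"tx":0,"ty":0,"tz":0,"ax":0,"ay":0,"az":0,"claw":8.5},
    {"tx":0,"ty":0,"tz":0,"ax":0,"ay":0,"az":0,"claw":8.7},
    {"tx":0,"ty":0,"tz":0,"ax":0,"ay":0,"az":0,"claw":8.7},
    {"tx":0,"ty":0,"tz":0,"ax":0,"ay":0,"az":0,"claw":8.7},
    {"tx":0,"ty":0,"tz":0,"ax":0,"ay":0,"az":0,"claw":8.7}
  ]
}}

```text
time_s: 16.43
tcp_pos: [0.4075, 0.1551, 0.0663]
ee_rot: [[0.969, -0.247, 0.0], [-0.247, -0.969, 0.0], [0.0, -0.0, -1.0]]
wrist_force: [-0.6, -0.7, 0.9]
gripper_width: 0.98
gripper_force: 0.0
```

Call:
{"api": "drive_tool", "payload": {
  "rows": [
    {"tx":0,"ty":0,"tz":-0.5,"ax":0,"ay":0,"az":0,"claw":8.7},
    {"tx":0,"ty":0,"tz":-1,"ax":0,"ay":0,"az":0,"claw":8.7},
    {"tx":0,"ty":0,"tz":-2,"ax":0,"ay":0,"az":0,"claw":8.7},
    {"tx":0,"ty":0,"tz":-2.5,"ax":0,"ay":0,"az":0,"claw":8.7},
    {"tx":0,"ty":0,"tz":-2.5,"ax":0,"ay":0,"az":0,"claw":8.7},
    {"tx":0,"ty":0,"tz":-2.5,"ax":0,"ay":0,"az":0,"claw":8.7},
    {"tx":0,"ty":0,"tz":-2,"ax":0,"ay":0,"az":0,"claw":8.7},
    {"tx":0,"ty":0,"tz":-1,"ax":0,"ay":0,"az":0,"claw":8.7},
    {"tx":0,"ty":0,"tz":0,"ax":0,"ay":0,"az":0,"claw":8.7}
  ]
}}

```text
time_s: 17.18
tcp_pos: [0.4088, 0.1559, 0.2093]
ee_rot: [[0.969, -0.247, 0.006], [-0.247, -0.969, 0.004], [0.004, -0.005, -1.0]]
wrist_force: [0.1, -0.0, -0.6]
gripper_width: 1.005
gripper_force: 0.0
```

```bash
python3 lid.py
python3 - <<'E'
from h import *
im,d=capture("wrist");im2,d2=capture("scene")
cv2.imwrite("pics/end.png",np.hstack([im[40:380,80:480],cv2.resize(im2[120:260,260:400],(340,340))])[:,:,::-1])
E
```

```text
[ 4.23358634e+01  2.59596778e+00 -2.33229730e+01  5.40925671e-02
 -6.36987649e+01  3.33503326e+01] [0.40884248 0.15592997 0.20933305] [-0.03542292  0.12431576  0.02581649] [ 0.96904679 -0.24683831  0.00437731]
lid [281.52970297 197.11386139] [0.40884125 0.15475673 0.10526298] 26.572938919067383 tool [-0.01671364  0.16686706 10.40631665]
```

View pics/end.png

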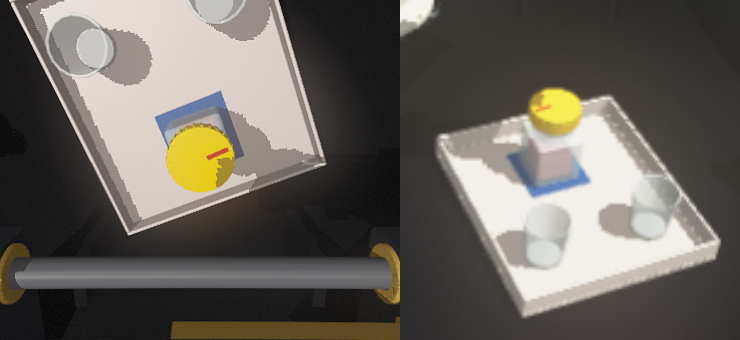

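The jar stands upright in the middle of the blue square, lid at (200,158) in the wrist crop and base at (548,170) in the scene crop. The gripper is clear of everything.

```bash
python3 -c "
from station import *
print(finish_job())"
```

```text
the job is handed in; nothing more can be done
None
```

The job is handed in after about 17 s of the 72 s allowed: the lid was turned to 0.53 N m (about 0.40 N m held still), snug and well below the 1 N m limit, and the closed jar stands upright on the blue square in the tray; the arm was clear and knowingly touched nothing else, but I did not re-measure the other objects.

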